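# Fetch the lime from the produce keeper

### The job

I need the lime from the wooden produce keeper. Slide the keeper's sloping lid up its grooves until it comes right out and lay it flat on the bare worktop, handle up; then lift the lime out from among the garlic and set it gently on the chopping board. Put both down rather than dropping them, leave the rest of the produce in the keeper and the onion on the board, and do not disturb the mug, tin and shaker behind.

Things in the scene. Friction and masses are not known exactly. Their poses are not given: they have to be found in the camera images.
- keeper: pale wooden produce box, fixed, 230 deep (x) x 276 wide (y) x 137 high. Origin: centre of its underside; x points from its low front (wall 60 high, x -115 to -105) to its tall back, y to its left, z up. The top slopes up at 33 degrees (0.576 rad) from the front wall to x = 10, closed by the sliding lid; a fixed hood covers the rear. Inner floor 10 up, x -105 to 105, y -122 to 122
- hood_edge (a point): middle of the hood's front edge, upper side (keeper x = 8, z = 121 mm). The hood is 9 thick and reaches to the back wall; it overhangs the produce, so the gripper goes in through the sloping opening, leaning towards the keeper's front, about square to the slope
- keeper_sill (a point): point of the keeper's slope, midway across, where lid_low lies when the lid is shut. The lid's side edges run in grooves 10 high x 8 deep, each under a 5 thick lip, so it cannot be lifted out; the grooves end open 131 mm up the slope from here, and the lid passes out over the hood
- lid: brown wooden sliding lid, loose, about 0.15 kg: panel 135 long (its x, up the slope when shut) x 256 wide (y) x 7 thick. Origin: centre of the panel's underside; z through its upper face. Shut, it is tilted 33 degrees, lower end at the front wall, with 3 mm play in thickness and 2 mm at each side; only friction and its weight hold it. 131 mm along its own x frees it
- lid_pull (a point): middle of the top edge of the lid's dark handle bar, which runs across the lid: 80 long (lid y) x 12 thick (lid x), 22 high above the panel's upper face; at lid x = -17.5, y = 0, top at z = 29 mm
- lid_low (a point): middle of the lid's lower end, on its underside (lid x = -67.5, y = 0, z = 0)
- lime_center (a point): centre of the lime, the one green fruit: 52 long x 45 thick, about 0.05 kg, loose. It lies in the keeper's front row (near keeper x = -15) beside garlic_a, 25 mm or more clear of it and 75 from the side walls; which of the two lies left (keeper y near +40) and which right (near -40) varies
- garlic_a: whitish garlic bulb, 50 across x 51 high, in the keeper's front row beside the lime; origin under its middle
- garlic_b: second garlic bulb, the same size, at the back of the keeper under the hood, between lemon and brown onion
- lemon: yellow lemon, 78 x 55 x 56, at the back of the keeper under the hood; origin under its middle
- brown_onion: brown onion, 82 across x 94 high, at the back of the keeper under the hood; origin under its middle
- board: wooden chopping board, fixed, 230 (its x) x 340 (its y) x 22 thick. Origin: centre of its underside. Its +y end is the one near the robot. Between keeper and board the worktop (z = 0) is bare from world x = 310 to 650, in a strip at least 160 wide
- board_onion: brown onion 82 across x 94 high, standing on the far half of the board (near board y = -100); origin under its middle
- mug: pink and white mug, 82 across, 118 over its handle, 100 high, standing behind the work area; origin under its middle
- tomato_tin: low tin 76 across x 58 high behind the work area; origin under its middle
- shaker: glass shaker 44 across x 90 high behind the work area; origin under its middle

How it is judged:
By the outcome, as a careful person would: the job done as asked, in the order asked, and still so for the second after the job is handed in, with the robot touching nothing.
It also fails if it takes over 64 s, if anything falls off the work surface, if the arm or the gripper's body presses on something with over 40 N, if the wrist force passes 120 N, or if a joint passes its speed limit or range.

### The arm

A 6-joint arm with a two-finger parallel gripper is mounted at the origin on a cart in front of the work surface, level with it; the furniture and walls round the work are solid. World frame = base frame: x ahead of the robot, y to its left, z up, the work surface at z = 0. Lengths are in m, angles in degrees, forces in N, time in s.
With the tool pointing down it reaches from about 0.375 to 0.75 m from the base axis. Payload 9 kg.
Tool frame: the origin (TCP) lies at the very end of the fingers, on their centre line; the grasp point (between the pads) lies 19 mm behind it; z points along the fingers, y is the line along which they close (so a half turn about z gives the same grasp; the last joint's range is limited). The gripper opens to 85 mm and grips with 20 to 120 N. Pads are 22 mm wide; open, the fingers measure 114 mm over their backs; the gripper's body (76 mm by 85 mm) begins 54 mm behind the grasp point. The pads swing forward as they close: fully open they stand 13 mm farther back than shut.
Start: joints at [51.755, 5.964, 5.575, 89.605, 0, 77.527], TCP at [0.261, 0.54, 0.231] pointing down, gripper open.
Joint ranges: [-171.21, 171.21], [-48.23, 106.86], [-62.78, 66.21], [-105.2, 120.99], [-86.42, 89.51], [-180, 180]. Speed limits (degrees/s): [127.2, 127.2, 147.25, 180, 180, 180].

### API

Orientations are given as a 3x3 rotation matrix whose columns are the frame's x, y, z axes.
In Python, from cell import ctrl gives the robot as it stands.
- The arm moves only by the shell command python3 -m pendant 'ROWS' [FORCE]. ROWS is a JSON object of lists of equal length, an entry for each row: "slide": the shift along the tool's x, y, z normalised to -1 to 1, where 1 is 0.1 m, a list of three; "twist": the turn, a rotation vector about the tool's x, y, z normalised to -1 to 1, where 1 is 60 degrees, a list of three; "fingers": the opening, from 0 (shut) to 1 (fully open). In form: {"slide": [[x, y, z], ...], "twist": [[rx, ry, rz], ...], "fingers": [fingers, ...]}. A call has 1 to 12 rows; each row is the pose to reach, as a shift and turn from the pose commanded when the call began, along the tool's axes at that moment; what a row does not reach only later rows make up. A row lasts 1/10 s, in which the tool goes at most 50 mm and 8.59 degrees, less where a joint would pass 70% of its speed; a pose out of reach is approached as far as the arm can. A call with a number of a shift or a turn outside -1 to 1 is refused whole. A call with a gripper value outside its range is refused whole. The fingers move at their own pace and stop on an object; FORCE is the grip in N (left out, the last holds). Time passes only in rows, so rows that repeat a pose let the fingers close. It gives the time, the measured TCP pose, the force, the opening and the grip force at its end, in the units of the state.
- ctrl.get_state(): the state, without advancing time (a new reading comes with each control period).
- ctrl.snapshot(name): name is "scene" or "top" or "wrist"; returns the picture (480x640x3 uint8, red, green, blue); there is no depth.
- ctrl.camera_info(name): a dict with "K" (3x3 intrinsics, pixels), "rvec" (rotation vector, rad) and "tvec" (3), from world to camera coordinates, as OpenCV has them; the wrist camera has in their place "tool_from_camera" (4x4, takes a point from camera to tool coordinates, whose origin is the TCP and whose axes are the flange's). Camera axes: x right, y down, z forward; pixel columns grow to the right and rows downward; lengths in m; the calibration is good to about 2 mm. A picture is of the moment at which its call begins: read the wrist's pose just before it. camera_info takes no time and is no camera call.
- ctrl.close_job(): hands the job in; it is judged then, once.
The state is a dict: "time": time; "q": joint angles; "joint_velocities": joint speeds; "joint_torque": joint torques, N m; "tcp_pos": TCP position; "orientation": TCP orientation; "force": force on the tool from outside, world axes, zero at the start; "ft_torque": the same for the moment, N m; "opening": finger opening in m; "gripper_force": force on a finger pad.
Only numpy, scipy, OpenCV 4.12 (cv2) and the standard library are available. Lean on these libraries where they do the work, as an engineer would, in place of code of your own. Each camera call takes 0.05 s, during which the arm holds its last target. There are 200 camera calls.

## Working session

There is one attempt and no reset: what is moved stays moved. The work goes in short steps, Python scripts to look and compute and a shell command to move; the robot and the scene stay as the last step left them, time stands still between calls to the robot, and variables do not carry over. Pictures are saved under pics/ and viewed, at most 13 in all, crops included, and the job is handed in when it is done.

```bash
mkdir -p pics; ls; python3 - <<'E'
from cell import ctrl
import cv2, numpy as np
s=ctrl.get_state();print(s['time'],s['tcp_pos'],np.round(s['orientation'],3),s['opening'])
for n in("scene","top","wrist"):
    im=ctrl.snapshot(n);cv2.imwrite(f'pics/{n}0.png',im[:,:,::-1]);
    i=ctrl.camera_info(n);print(n,{k:np.round(v,4).tolist() for k,v in i.items()})
E
```

```text
pics
0.0 [0.26065365 0.54005852 0.23054097] [[-0.901  0.435 -0.001]
 [ 0.435  0.901 -0.001]
 [ 0.    -0.001 -1.   ]] 0.0854966357992438
scene {'K': [[451.4528, 0.0, 318.3696], [0.0, 451.4528, 241.2086], [0.0, 0.0, 1.0]], 'rvec': [2.1585, -0.7878, 0.392], 'tvec': [-0.5078, 0.2904, 0.7954]}
top {'K': [[462.8562, 0.0, 316.7479], [0.0, 462.8562, 235.4682], [0.0, 0.0, 1.0]], 'rvec': [2.2218, -2.1724, 0.0641], 'tvec': [-0.0553, 0.585, 1.4076]}
wrist {'K': [[392.6122, 0.0, 326.3937], [0.0, 392.6122, 240.2335], [0.0, 0.0, 1.0]], 'tool_from_camera': [[-0.0003, -0.9505, -0.3107, 0.0803], [1.0, -0.0006, 0.0008, 0.0011], [-0.001, -0.3107, 0.9505, -0.1431], [0.0, 0.0, 0.0, 1.0]]}
```

View pics/top0.png

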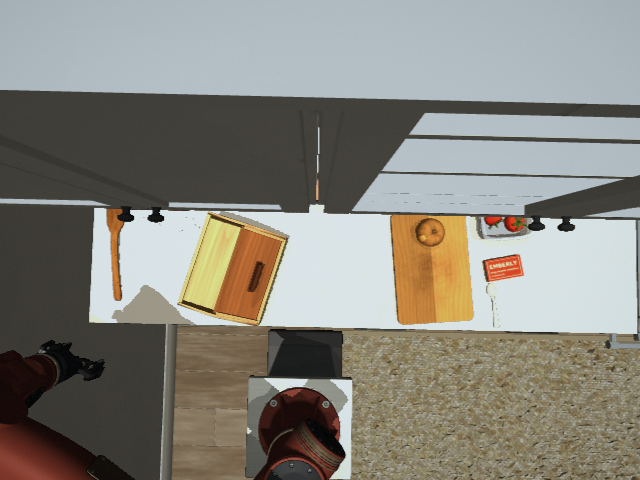

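View pics/scene0.png

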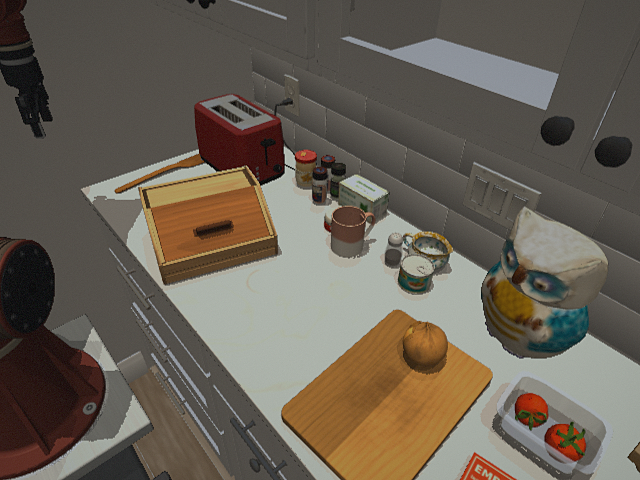

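The top view shows the keeper at about (235,268) with its low front facing right and the lid handle near (256,277). The board is at (432,268) with its onion at (430,232). The scene view shows the handle near (213,229). The mug, tin and shaker stand behind, and the strip between keeper and board is bare.

```bash
cat > h.py <<'E'
from cell import ctrl
import cv2, numpy as np, json
from scipy.spatial.transform import Rotation as Rn
def cam(n,st=None):
    i=ctrl.camera_info(n);K=np.array(i['K'])
    if n!='wrist':
        R=cv2.Rodrigues(np.array(i['rvec'],float))[0];return K,R.T,-R.T@np.array(i['tvec'])
    T=np.array(i['tool_from_camera']);Ro=np.array(st['orientation'])
    return K,Ro@T[:3,:3],Ro@T[:3,3]+st['tcp_pos']
def ray(c,p):
    K,R,o=c;d=R@np.linalg.inv(K)@np.array([p[0],p[1],1.]);return o,d/np.linalg.norm(d)
def plane(c,p,z):
    o,d=ray(c,p);return o+d*(z-o[2])/d[2]
def tri(rs):
    A=0;b=0
    for o,d in rs:
        M=np.eye(3)-np.outer(d,d);A=A+M;b=b+M@o
    x=np.linalg.solve(A,b);return x,[np.linalg.norm((np.eye(3)-np.outer(d,d))@(x-o)) for o,d in rs]
def proj(c,X):
    K,R,o=c;v=K@(R.T@(np.asarray(X)-o));return v[:2]/v[2]
def blobs(m,amin=30):
    n,l,s,c=cv2.connectedComponentsWithStats(m.astype(np.uint8));return [(s[i].tolist(),c[i],l==i) for i in range(1,n) if s[i,4]>=amin]
def shot(n,tag):
    st=ctrl.get_state();im=ctrl.snapshot(n);cv2.imwrite(f'pics/{tag}.png',im[:,:,::-1]);
    json.dump({k:np.array(st[k]).tolist() for k in('tcp_pos','orientation')},open(f'pics/{tag}.json','w'));return im,st
def load(tag):
    st=json.load(open(f'pics/{tag}.json'));return cv2.imread(f'pics/{tag}.png')[:,:,::-1],{k:np.array(v) for k,v in st.items()}
def go(P,R):   # rows needed from here to TCP P, orientation R
    s=ctrl.get_state();Ro=np.array(s['orientation'])
    d=Ro.T@(np.array(P)-s['tcp_pos'])/0.1;w=Rn.from_matrix(Ro.T@R).as_rotvec(degrees=True)/60
    print('t',round(s['time'],2),'tcp',np.round(s['tcp_pos'],4),'slide',np.round(d,3),'twist',np.round(w,3))
E
python3 - <<'E'
from h import *
for n,b in(('top',(230,250,280,310)),('scene',(180,210,240,250))):
    im=cv2.imread(f'pics/{n}0.png');hsv=cv2.cvtColor(im,cv2.COLOR_BGR2HSV)
    x0,y0,x1,y1=b;V=hsv[y0:y1,x0:x1,2];m=np.zeros(im.shape[:2],bool);m[y0:y1,x0:x1]=V<np.median(V)*.6
    for s,c,mm in blobs(m,20):
        p=np.argwhere(mm)[:,::-1].astype(np.float32);print(n,s,c,cv2.minAreaRect(p))
t,s=cam('top'),cam('scene')
print(tri([ray(t,(256,277)),ray(s,(213,229))]))
for p,z in(((287,237),.06),((258,325),.06),((208,212),.137),((178,305),.137)):print(plane(t,p,z))
print('board',[plane(t,p,.022).round(3) for p in((391,215),(467,214),(473,320),(398,324))])
E
```

```text
top [248, 261, 17, 31, 250] [255.656 276.248] ((255.75001525878906, 276.75), (8.221921920776367, 31.30654525756836), 18.434947967529297)
scene [193, 221, 40, 18, 398] [213.31658291 229.06030151] ((212.86721801757812, 229.56065368652344), (12.711682319641113, 39.33750534057617), 76.75948333740234)
scene [228, 247, 12, 3, 24] [234.83333333 248.33333333] ((233.5, 248.0), (2.0, 11.0), 90.0)
(array([0.45762822, 0.13179601, 0.087623  ]), [np.float64(8.653464579099312e-06), np.float64(8.653464579071184e-06)])
[0.57721098 0.04648941 0.06      ]
[0.31576132 0.1252155  0.06      ]
[0.63893037 0.26603859 0.137     ]
[0.37708341 0.34043179 0.137     ]
board [array([ 0.654, -0.269,  0.022]), array([ 0.662, -0.503,  0.022]), array([ 0.339, -0.522,  0.022]), array([ 0.322, -0.295,  0.022])]
```

```bash
cat >> h.py <<'E'
a=np.radians(33)
def frames(yaw):
    y=np.radians(yaw);kx=np.array([np.cos(y),np.sin(y),0]);ky=np.array([-np.sin(y),np.cos(y),0]);z=np.array([0,0,1.])
    lx=np.cos(a)*kx+np.sin(a)*z;lz=np.cos(a)*z-np.sin(a)*kx
    return kx,ky,lx,lz,np.column_stack([ky,lx,-lz])
E
python3 - <<'E'
from h import *
kx,ky,lx,lz,R=frames(73.7)
H=np.array([.4576,.1318,.0876])
P=H+.12*lz;print(P);go(P,R)
E
```

```text
[0.43925655 0.06907031 0.18824047]
t 0.15 tcp [0.2607 0.5401 0.2307] slide [-3.656 -3.465  0.427] twist [-0.55   0.045 -0.154]
```

```bash
python3 -m pendant '{"slide": [[-0.4,-0.4,-0.1],[-0.9,-0.9,-0.3],[-0.9,-0.9,-0.3]],"twist":[[0,0,0],[0,0,0],[0,0,0]],"fingers":[1,1,1]}' 
python3 -m pendant '{"slide": [[-0.4,-0.4,0],[-0.9,-0.9,0],[-0.9,-0.9,0]],"twist":[[0,0,0],[0,0,0],[0,0,0]],"fingers":[0.5,0.5,0.5]}'
python3 -m pendant '{"slide": [[-0.4,-0.4,0],[-0.9,-0.9,0],[-0.9,-0.9,0],[-0.9,-0.9,0]],"twist":[[0,0,0],[0,0,0],[0,0,0],[0,0,0]],"fingers":[0.5,0.5,0.5,0.5]}'
python3 - <<'E'
from h import *
kx,ky,lx,lz,R=frames(73.7)
go([.439,.069,.188],R)
E
```

```text
time: 0.45
tcp_pos: [0.3032, 0.418, 0.2617]
orientation: [[-0.9, 0.435, 0.0], [0.435, 0.9, -0.001], [-0.0, -0.0, -1.0]]
force: [-0.1, 0.7, 0.3]
opening: 0.0851
gripper_force: 0.0
time: 0.75
tcp_pos: [0.3453, 0.2974, 0.2612]
orientation: [[-0.9, 0.436, 0.0], [0.436, 0.9, -0.0], [-0.001, -0.0, -1.0]]
force: [-0.1, -0.1, -0.4]
opening: 0.0438
gripper_force: 0.0
time: 1.15
tcp_pos: [0.3875, 0.1771, 0.2611]
orientation: [[-0.899, 0.439, 0.0], [0.439, 0.899, -0.001], [-0.0, -0.0, -1.0]]
force: [-0.5, 0.6, -0.2]
opening: 0.0429
gripper_force: 0.0
t 1.15 tcp [0.3875 0.1771 0.2611] slide [-0.936 -0.745  0.731] twist [-0.549  0.047 -0.157]
```

```bash
python3 -m pendant '{"slide": [[-0.3,-0.25,0.1],[-0.5,-0.4,0.3],[-0.8,-0.6,0.5],[-0.94,-0.74,0.73],[-0.94,-0.74,0.73],[-0.94,-0.74,0.73],[-0.94,-0.74,0.73]],"twist":[[-0.14,0.01,-0.04],[-0.27,0.02,-0.08],[-0.41,0.03,-0.12],[-0.55,0.05,-0.16],[-0.55,0.05,-0.16],[-0.55,0.05,-0.16],[-0.55,0.05,-0.16]],"fingers":[0.5,0.5,0.5,0.5,0.5,0.5,0.5]}'
python3 - <<'E'
from h import *
shot('wrist','w1')
E
```

```text
time: 1.85
tcp_pos: [0.4391, 0.0725, 0.1884]
orientation: [[-0.962, 0.232, 0.146], [0.274, 0.806, 0.525], [0.004, 0.545, -0.839]]
force: [0.8, 0.7, 0.5]
opening: 0.0426
gripper_force: 0.0
```

View pics/w1.png

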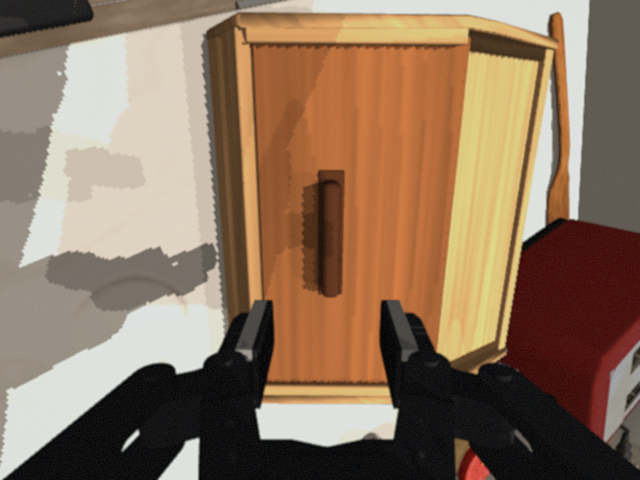

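The wrist view shows the handle bar from (331,182) to (331,297). The lid's brown panel runs from the front lip at x≈255–270 to its upper end at x≈467 (top) to 440 (bottom).

```bash
python3 - <<'E'
from h import *
im,st=load('w1');c=cam('wrist',st)
hsv=cv2.cvtColor(im[:,:,::-1].copy(),cv2.COLOR_BGR2HSV)
m=(hsv[...,2]<110)&(hsv[...,0]<20);m[:160]=0;m[310:]=0;m[:,:300]=0;m[:,:316]=0;m[:,360:]=0
for s,cc,mm in blobs(m,100):
    print(s,cc)
for y in(175,190,210,230,250,270,290):print(y,im[y,312:352:3].sum(1).tolist())
for y in(100,320):print(y,im[y,425:475:5].tolist(),'\n',im[y,240:275:4].tolist())
E
```

```text
[316, 170, 28, 127, 3239] [328.80920037 231.85458475]
175 [316, 322, 155, 158, 179, 185, 188, 183, 190, 190, 183, 342, 352, 332]
190 [205, 147, 83, 78, 109, 155, 187, 181, 193, 180, 194, 336, 353, 334]
210 [191, 148, 89, 49, 117, 156, 171, 193, 191, 162, 195, 356, 347, 330]
230 [135, 136, 83, 73, 91, 132, 161, 184, 191, 160, 224, 361, 341, 335]
250 [197, 159, 86, 67, 102, 145, 148, 175, 201, 158, 227, 354, 337, 333]
270 [189, 159, 91, 59, 109, 166, 178, 185, 191, 166, 274, 369, 336, 337]
290 [242, 263, 153, 111, 111, 188, 183, 190, 196, 166, 307, 348, 334, 344]
100 [[185, 109, 59], [188, 113, 61], [182, 110, 60], [181, 108, 59], [171, 102, 56], [162, 97, 56], [183, 109, 62], [184, 109, 60], [223, 198, 125], [224, 204, 132]] 
 [[215, 158, 100], [221, 161, 102], [211, 155, 98], [171, 126, 80], [153, 89, 49], [157, 93, 49], [165, 98, 54], [164, 98, 54], [161, 95, 55]]
320 [[167, 97, 56], [178, 106, 61], [174, 106, 59], [205, 162, 100], [222, 193, 122], [224, 173, 111], [221, 197, 127], [222, 178, 113], [220, 175, 110], [222, 196, 124]] 
 [[14, 11, 12], [19, 19, 18], [74, 72, 70], [76, 75, 70], [73, 73, 68], [64, 62, 61], [17, 20, 19], [16, 20, 19], [38, 24, 18]]
```

```bash
python3 - <<'E'
from h import *
im,st=load('w1');c=cam('wrist',st);G=cv2.GaussianBlur(im[...,1],(3,3),0).astype(int)
ys=np.arange(60,340,4)
R_=[(next(x for x in range(420,520) if G[y,x]>145 and G[y,x+2]>145),y) for y in ys]
L_=[(next(x for x in range(300,200,-1) if G[y,x]>118 and G[y,x-2]>118),y) for y in np.arange(60,150,3)]
def fit(p):
    p=np.array(p,float);k=np.polyfit(p[:,1],p[:,0],1);r=abs(np.polyval(k,p[:,1])-p[:,0]);g=r<3;k=np.polyfit(p[g,1],p[g,0],1);print('fit',k,g.sum(),len(p));return k
kr=fit(R_);kl=fit(L_)
ends={}
for z in(.118,.121,.128):
    A,B=[plane(c,(np.polyval(kr,y),y),z) for y in(60,340)]
    d=A-B;yaw=np.degrees(np.arctan2(d[1],d[0]))-90;print('hood/lid end z',z,A,B,'yaw',yaw)
t,s=cam('top'),cam('scene')
# handle centre
print('tri wrist/scene/top',tri([ray(c,(331,236)),ray(s,(213,228)),ray(t,(256,276.5))]))
for yaw in(73.7,):
    kx,ky,lx,lz,R=frames(yaw);
    for p in((331,182),(331,297)):
        for h in(.09,.095,.10):print(p,h,plane(c,p,h))
d=plane(c,(331,182),.096)-plane(c,(331,297),.096);print(np.linalg.norm(d),np.degrees(np.arctan2(d[1],d[0]))-90)
# front wall ridge yaw
for z in(.06,.065):
    A,B=[plane(c,(np.polyval(kl,y),y),z) for y in(60,150)];d=A-B;print(A,B,np.degrees(np.arctan2(d[1],d[0]))-90)
E
```

```text
fit [-1.07803342e-01  4.74373633e+02] 70 70
fit [4.70893585e-02 2.46892918e+02] 30 30
hood/lid end z 0.118 [0.37418983 0.25920708 0.118     ] [0.58074115 0.19722442 0.118     ] yaw 73.29636310579664
hood/lid end z 0.121 [0.37367523 0.25545634 0.121     ] [0.57697787 0.19444856 0.121     ] yaw 73.29636310579662
hood/lid end z 0.128 [0.37247451 0.24670462 0.128     ] [0.56819688 0.18797155 0.128     ] yaw 73.29636310579664
tri wrist/scene/top (array([0.4587972 , 0.13370044, 0.0911736 ]), [np.float64(0.003796040561940505), np.float64(0.001884816916076437), np.float64(0.002314144658857738)])
(331, 182) 0.09 [0.42382174 0.14900736 0.09      ]
(331, 182) 0.095 [0.42193938 0.14607529 0.095     ]
(331, 182) 0.1 [0.42005701 0.14314323 0.1       ]
(331, 297) 0.09 [0.50580759 0.125772   0.09      ]
(331, 297) 0.095 [0.50205117 0.12337105 0.095     ]
(331, 297) 0.1 [0.49829475 0.1209701  0.1       ]
0.08287736419233999 74.17689862631252
[0.34011244 0.13059571 0.06      ] [0.39238362 0.11502629 0.06      ] 73.41337799783912
[0.34013977 0.12838737 0.065     ] [0.39136022 0.11313092 0.065     ] 73.41337799783915
```

```bash
python3 - <<'E'
from h import *
kx,ky,lx,lz,R=frames(73.4);H=np.array([.4587,.1315,.1015])
go(H+.02*lz,R);go(H-.017*lz,R)
E
```

```text
t 1.9 tcp [0.4393 0.0729 0.189 ] slide [-0.027  0.041  0.869] twist [-0.    -0.009  0.01 ]
t 1.9 tcp [0.4393 0.0729 0.189 ] slide [-0.031  0.041  1.239] twist [-0.    -0.009  0.01 ]
```

```bash
python3 -m pendant '{"slide": [[-0.01,0.02,0.4],[-0.03,0.04,0.8],[-0.03,0.04,0.85],[-0.03,0.04,0.85]],"twist":[[0,-0.01,0.01],[0,-0.01,0.01],[0,-0.01,0.01],[0,-0.01,0.01]],"fingers":[0.5,0.5,0.5,0.5]}'
python3 -m pendant '{"slide": [[0,0,0.1],[0,0,0.2],[0,0,0.3],[0,0,0.38],[0,0,0.38]],"twist":[[0,0,0],[0,0,0],[0,0,0],[0,0,0],[0,0,0]],"fingers":[0.5,0.5,0.5,0.5,0.5]}'
python3 - <<'E'
from h import *
shot('wrist','w2')
kx,ky,lx,lz,R=frames(73.4);H=np.array([.4587,.1315,.1015])
go(H-.017*lz,R)
E
```

```text
time: 2.3
tcp_pos: [0.4549, 0.1213, 0.1197]
orientation: [[-0.959, 0.237, 0.155], [0.283, 0.804, 0.523], [-0.001, 0.545, -0.838]]
force: [0.5, -0.2, 0.8]
opening: 0.0426
gripper_force: 0.0
time: 2.8
tcp_pos: [0.4608, 0.1398, 0.0863]
orientation: [[-0.958, 0.241, 0.156], [0.287, 0.802, 0.523], [0.001, 0.546, -0.838]]
force: [-0.4, -0.2, 2.0]
opening: 0.0429
gripper_force: 0.0
t 2.85 tcp [0.461  0.1396 0.0869] slide [-0.001  0.009  0.002] twist [ 0.002  0.    -0.001]
```

View pics/w2.png

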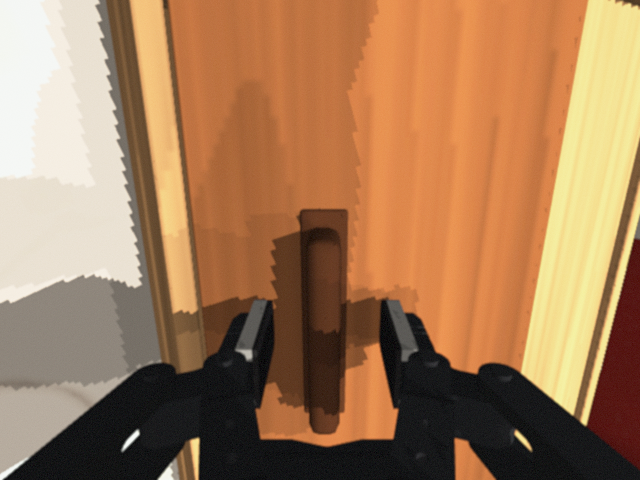

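The bar is centred between the fingers: bar at x≈325, finger tips at 262 and 392. I'm closing on it now.

```bash
python3 -m pendant '{"slide": [[0,0.01,0],[0,0.01,0],[0,0.01,0],[0,0.01,0],[0,0.01,0],[0,0.01,0]],"twist":[[0,0,0],[0,0,0],[0,0,0],[0,0,0],[0,0,0],[0,0,0]],"fingers":[0,0,0,0,0,0]}' 80
python3 -m pendant '{"slide": [[0,0.05,0],[0,0.1,0],[0,0.15,0],[0,0.2,0]],"twist":[[0,0,0],[0,0,0],[0,0,0],[0,0,0]],"fingers":[0,0,0,0]}'
python3 -c "
from h import *
kx,ky,lx,lz,R=frames(73.4);H=np.array([.4587,.1315,.1015]);go(H-.017*lz,R)"
```

```text
time: 3.45
tcp_pos: [0.462, 0.1396, 0.0886]
orientation: [[-0.958, 0.24, 0.158], [0.288, 0.803, 0.522], [-0.002, 0.546, -0.838]]
force: [-3.6, -4.1, 6.3]
opening: 0.0104
gripper_force: 78.9
time: 3.85
tcp_pos: [0.4669, 0.1551, 0.0992]
orientation: [[-0.958, 0.241, 0.158], [0.288, 0.804, 0.521], [-0.002, 0.544, -0.839]]
force: [-2.0, -8.7, 2.2]
opening: 0.0103
gripper_force: 79.0
t 3.85 tcp [0.4669 0.1551 0.0992] slide [ 0.011 -0.197  0.014] twist [-0.     0.003 -0.001]
```

```bash
python3 -m pendant '{"slide": [[0,0.08,0],[0,0.18,0],[0,0.28,0],[0,0.38,0],[0,0.48,0],[0,0.55,0]],"twist":[[0,0,0],[0,0,0],[0,0,0],[0,0,0],[0,0,0],[0,0,0]],"fingers":[0,0,0,0,0,0]}'
python3 -m pendant '{"slide": [[0,0.08,0],[0,0.18,0],[0,0.28,0],[0,0.38,0],[0,0.45,0],[0,0.45,0]],"twist":[[0,0,0],[0,0,0],[0,0,0],[0,0,0],[0,0,0],[0,0,0]],"fingers":[0,0,0,0,0,0]}'
python3 -c "
from h import *
kx,ky,lx,lz,R=frames(73.4);H=np.array([.4587,.1315,.1015]);go(H-.017*lz,R);shot('scene','s2')"
```

```text
time: 4.45
tcp_pos: [0.4801, 0.1999, 0.1294]
orientation: [[-0.958, 0.24, 0.158], [0.288, 0.803, 0.521], [-0.002, 0.545, -0.839]]
force: [-2.7, -9.0, 2.8]
opening: 0.0103
gripper_force: 79.1
time: 5.05
tcp_pos: [0.4909, 0.2369, 0.1544]
orientation: [[-0.958, 0.239, 0.158], [0.286, 0.802, 0.524], [-0.002, 0.547, -0.837]]
force: [0.5, -0.1, 5.0]
opening: 0.0105
gripper_force: 78.7
t 5.05 tcp [0.4909 0.2369 0.1544] slide [ 0.008 -1.213  0.01 ] twist [0.003 0.002 0.   ]
```

View pics/s2.png

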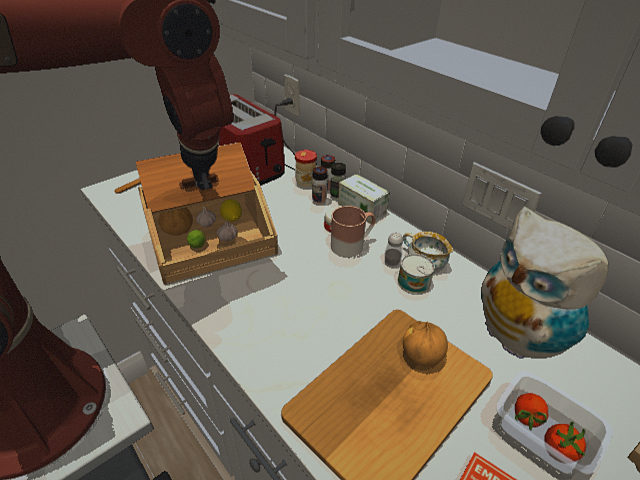

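The lid has slid about 121 mm. The keeper shows the lime near (196,239), garlic to its right at (228,232), and the lemon, garlic and onion at the back. I'll finish the slide and lift.

```bash
python3 -m pendant '{"slide": [[0,0.08,0],[0,0.16,0],[0,0.24,-0.01],[0,0.28,-0.03],[0,0.28,-0.03]],"twist":[[0,0,0],[0,0,0],[0,0,0],[0,0,0],[0,0,0]],"fingers":[0,0,0,0,0]}'
python3 -m pendant '{"slide": [[0,0.05,-0.08],[0,0.14,-0.21],[0,0.27,-0.42],[0,0.41,-0.63],[0,0.5,-0.84],[0,0.5,-0.84]],"twist":[[0,0,0],[0,0,0],[0,0,0],[0,0,0],[0,0,0],[0,0,0]],"fingers":[0,0,0,0,0,0]}'
python3 -c "
from h import *
R=np.array([[-1,0,0],[0,1,0],[0,0,-1.]])
for y in(.1,-.1376):go([.48,y,.26],R)"
```

```text
time: 5.6
tcp_pos: [0.4968, 0.2577, 0.1718]
orientation: [[-0.958, 0.239, 0.157], [0.286, 0.803, 0.523], [-0.001, 0.546, -0.838]]
force: [0.6, -0.3, -1.0]
opening: 0.01
gripper_force: 78.1
time: 6.2
tcp_pos: [0.497, 0.2532, 0.2738]
orientation: [[-0.958, 0.237, 0.163], [0.287, 0.802, 0.523], [-0.006, 0.548, -0.837]]
force: [-0.6, -0.1, -0.8]
opening: 0.0105
gripper_force: 78.2
t 6.2 tcp [0.497  0.2532 0.2738] slide [-0.277 -1.345 -0.713] twist [ 0.548  0.087 -0.269]
t 6.2 tcp [0.497  0.2532 0.2738] slide [-0.96  -3.252 -1.956] twist [ 0.548  0.087 -0.269]
```

```bash
python3 -m pendant '{"slide": [[-0.05,-0.15,-0.1],[-0.1,-0.3,-0.2],[-0.16,-0.48,-0.31],[-0.22,-0.64,-0.42],[-0.28,-0.8,-0.53],[-0.34,-0.96,-0.63],[-0.34,-0.96,-0.63],[-0.34,-0.96,-0.63]],"twist":[[0.08,0.01,-0.04],[0.16,0.03,-0.08],[0.24,0.04,-0.12],[0.32,0.05,-0.16],[0.4,0.07,-0.2],[0.48,0.08,-0.24],[0.55,0.09,-0.27],[0.55,0.09,-0.27]],"fingers":[0,0,0,0,0,0,0,0]}'
python3 -c "
from h import *
R=np.array([[-1,0,0],[0,1,0],[0,0,-1.]])
for p in([.48,-.1376,.2],[.48,-.1376,.025]):go(p,R)
t,s=cam('top'),cam('scene')
for n,p in(('mug',(350,250)),('tin',(415,288)),('sh',(393,265))):print(n,plane(s,p,0))
shot('scene','s3')"
```

```text
time: 7.0
tcp_pos: [0.4951, 0.1346, 0.2689]
orientation: [[-1.0, -0.004, -0.01], [-0.004, 1.0, -0.002], [0.01, -0.002, -1.0]]
force: [0.6, 1.1, -0.9]
opening: 0.0101
gripper_force: 78.3
t 7.0 tcp [0.4951 0.1346 0.2689] slide [ 0.156 -2.72   0.696] twist [-0.002 -0.01   0.004]
t 7.0 tcp [0.4951 0.1346 0.2689] slide [ 0.138 -2.717  2.446] twist [-0.002 -0.01   0.004]
mug [ 0.72649695 -0.0546897   0.        ]
tin [ 0.75004311 -0.24576139  0.        ]
sh [ 0.76884802 -0.16107276  0.        ]
```

View pics/s3.png

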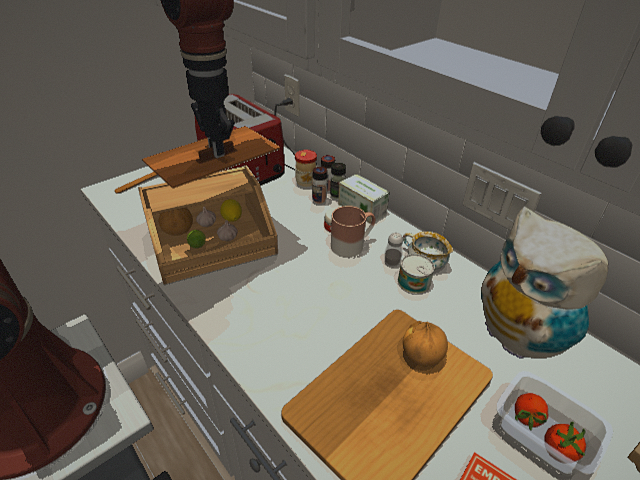

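The lid is held level and clear. Next I carry it to the bare strip.

```bash
python3 -m pendant '{"slide": [[0.05,-0.3,0],[0.1,-0.6,0],[0.15,-0.9,0.1],[0.15,-0.9,0.1]],"twist":[[0,-0.01,0],[0,-0.01,0],[0,-0.01,0],[0,-0.01,0]],"fingers":[0,0,0,0]}'
python3 -m pendant '{"slide": [[0.05,-0.3,0.1],[0.05,-0.6,0.2],[0.1,-0.9,0.4],[0.1,-0.9,0.6],[0.1,-0.9,0.6]],"twist":[[0,0,0],[0,0,0],[0,0,0],[0,0,0],[0,0,0]],"fingers":[0,0,0,0,0]}'
python3 -m pendant '{"slide": [[0,-0.3,0.2],[0,-0.6,0.5],[0,-0.9,0.8],[0,-0.9,1.0],[0,-0.9,1.0],[0,-0.9,1.0]],"twist":[[0,0,0],[0,0,0],[0,0,0],[0,0,0],[0,0,0],[0,0,0]],"fingers":[0,0,0,0,0,0]}'
python3 -c "
from h import *
R=np.array([[-1,0,0],[0,1,0],[0,0,-1.]])
go([.472,-.1376,.0135],R)"
```

```text
time: 7.45
tcp_pos: [0.4795, 0.0413, 0.2584]
orientation: [[-1.0, 0.002, 0.0], [0.002, 1.0, 0.0], [-0.0, 0.0, -1.0]]
force: [-0.3, -0.2, -0.7]
opening: 0.0104
gripper_force: 78.5
time: 7.95
tcp_pos: [0.4693, -0.0462, 0.1972]
orientation: [[-1.0, -0.0, -0.002], [-0.0, 1.0, 0.002], [0.002, 0.002, -1.0]]
force: [-1.1, 1.0, -1.3]
opening: 0.0103
gripper_force: 78.6
time: 8.55
tcp_pos: [0.4714, -0.1359, 0.1011]
orientation: [[-1.0, -0.003, 0.002], [-0.003, 1.0, -0.001], [-0.002, -0.001, -1.0]]
force: [0.1, 0.6, -0.7]
opening: 0.0102
gripper_force: 78.6
t 8.55 tcp [ 0.4714 -0.1359  0.1011] slide [-0.004 -0.016  0.876] twist [-0.001  0.002  0.003]
```

```bash
python3 -m pendant '{"slide": [[0,0,0.2],[0,0,0.4],[0,0,0.6],[0,0,0.72],[0,0,0.78],[0,0,0.8],[0,0,0.8]],"twist":[[0,0,0],[0,0,0],[0,0,0],[0,0,0],[0,0,0],[0,0,0],[0,0,0]],"fingers":[0,0,0,0,0,0,0]}'
python3 -m pendant '{"slide": [[0,0,0.02],[0,0,0.04],[0,0,0.06],[0,0,0.06]],"twist":[[0,0,0],[0,0,0],[0,0,0],[0,0,0]],"fingers":[0,0,0,0]}'
```

```text
time: 9.25
tcp_pos: [0.4715, -0.1367, 0.0207]
orientation: [[-1.0, -0.003, 0.002], [-0.003, 1.0, -0.002], [-0.002, -0.002, -1.0]]
force: [0.2, 0.1, -0.6]
opening: 0.0102
gripper_force: 78.7
time: 9.65
tcp_pos: [0.4709, -0.1366, 0.0136]
orientation: [[-1.0, -0.002, 0.001], [-0.002, 1.0, -0.001], [-0.001, -0.001, -1.0]]
force: [0.6, -0.1, -0.9]
opening: 0.0101
gripper_force: 78.7
```

```bash
python3 -m pendant '{"slide": [[0,0,0.01],[0,0,0.02],[0,0,0.02]],"twist":[[0,0,0],[0,0,0],[0,0,0]],"fingers":[0,0,0]}'
python3 -m pendant '{"slide": [[0,0,0.01],[0,0,0.02],[0,0,0.02]],"twist":[[0,0,0],[0,0,0],[0,0,0]],"fingers":[0,0,0]}'
```

```text
time: 9.95
tcp_pos: [0.4709, -0.1366, 0.0117]
orientation: [[-1.0, -0.003, 0.001], [-0.003, 1.0, -0.001], [-0.001, -0.001, -1.0]]
force: [0.5, -0.3, -0.6]
opening: 0.0104
gripper_force: 78.7
time: 10.25
tcp_pos: [0.4709, -0.1366, 0.0097]
orientation: [[-1.0, -0.003, 0.001], [-0.003, 1.0, -0.001], [-0.001, -0.001, -1.0]]
force: [0.7, -0.5, -1.7]
opening: 0.0104
gripper_force: 78.7
```

```bash
python3 -m pendant '{"slide": [[0,0,0.01],[0,0,0.01],[0,0,0.01]],"twist":[[0,0,0],[0,0,0],[0,0,0]],"fingers":[0,0,0]}'
python3 -m pendant '{"slide": [[0,0,0.01],[0,0,0.01],[0,0,0.01]],"twist":[[0,0,0],[0,0,0],[0,0,0]],"fingers":[0,0,0]}'
python3 -c "
from h import *
shot('scene','s4');shot('wrist','w4')
a=cv2.imread('pics/s4.png')[180:400,200:460];b=cv2.imread('pics/w4.png')
cv2.imwrite('pics/c4.png',np.hstack([cv2.resize(a,(425,360)),cv2.resize(b,(375,281))[:281].copy() if 0 else cv2.copyMakeBorder(cv2.resize(b,(375,281)),0,79,0,0,0)]))"
```

```text
time: 10.55
tcp_pos: [0.471, -0.1366, 0.0088]
orientation: [[-1.0, -0.003, 0.001], [-0.003, 1.0, -0.001], [-0.001, -0.001, -1.0]]
force: [0.7, 0.4, -0.7]
opening: 0.01
gripper_force: 78.7
time: 10.85
tcp_pos: [0.4711, -0.1367, 0.0084]
orientation: [[-1.0, -0.003, 0.001], [-0.003, 1.0, -0.001], [-0.001, -0.001, -1.0]]
force: [-3.6, 1.2, 6.0]
opening: 0.0103
gripper_force: 79.6
```

View pics/c4.png

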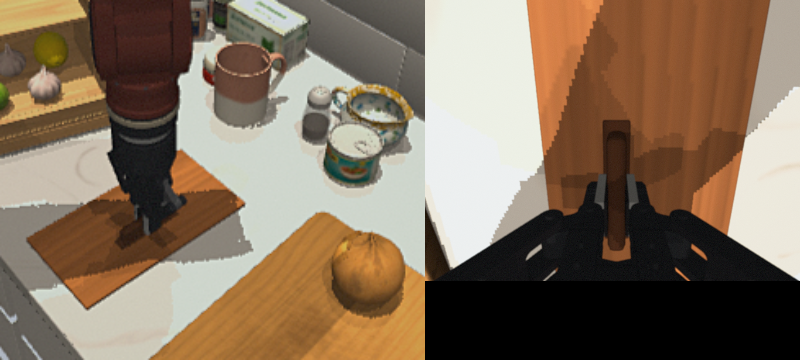

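The lid is flat on the worktop with 6 N of contact, handle up and clear of the board. I'm releasing it.

```bash
python3 -m pendant '{"slide": [[0,0,0],[0,0,0],[0,0,0],[0,0,0]],"twist":[[0,0,0],[0,0,0],[0,0,0],[0,0,0]],"fingers":[0.3,0.5,0.5,0.5]}'
python3 -m pendant '{"slide": [[0,0,-0.15],[0,0,-0.4],[0,0,-0.7],[0,0,-1],[0,0,-1]],"twist":[[0,0,0],[0,0,0],[0,0,0],[0,0,0],[0,0,0]],"fingers":[0.5,0.5,0.6,0.73,0.73]}'
python3 -m pendant '{"slide": [[0,0,-0.4],[0,0.4,-0.8],[0,0.8,-1],[0,0.8,-1]],"twist":[[0,0,0],[0,0,0],[0,0,0],[0,0,0]],"fingers":[0.73,0.73,0.73,0.73]}'
python3 -c "
from h import *
im,_=shot('scene','s5')
s,t=cam('scene'),cam('top');h=cv2.cvtColor(im[:,:,::-1].copy(),cv2.COLOR_BGR2HSV)
im2,_=shot('top','t5');h2=cv2.cvtColor(im2[:,:,::-1].copy(),cv2.COLOR_BGR2HSV)
for n,H,c in(('scene',h,s),('top',h2,t)):
    m=(H[...,0]>35)&(H[...,0]<85)&(H[...,1]>110)&(H[...,2]>50)
    for st,cc,_ in blobs(m,20):print(n,st,cc,plane(c,cc,.033))
"
```

```text
time: 11.35
tcp_pos: [0.471, -0.1366, 0.0078]
orientation: [[-1.0, -0.003, 0.001], [-0.003, 1.0, -0.001], [-0.001, -0.001, -1.0]]
force: [0.3, -0.3, -0.6]
opening: 0.043
gripper_force: 0.0
time: 11.85
tcp_pos: [0.4731, -0.1378, 0.1122]
orientation: [[-1.0, -0.003, 0.007], [-0.003, 1.0, -0.005], [-0.007, -0.005, -1.0]]
force: [0.8, 0.1, -0.3]
opening: 0.0624
gripper_force: 0.0
time: 12.25
tcp_pos: [0.4718, -0.0534, 0.2112]
orientation: [[-1.0, -0.006, 0.006], [-0.006, 1.0, -0.002], [-0.006, -0.002, -1.0]]
force: [0.4, -0.0, -0.7]
opening: 0.0623
gripper_force: 0.0
scene [187, 230, 18, 18, 241] [195.34854772 238.38174274] [0.43528697 0.1914278  0.033     ]
scene [518, 410, 12, 8, 47] [522.93617021 414.04255319] [ 0.63241572 -0.57451643  0.033     ]
scene [529, 416, 4, 14, 44] [530.43181818 422.79545455] [ 0.62772465 -0.59096772  0.033     ]
scene [557, 424, 28, 31, 212] [569.04716981 439.16509434] [ 0.65017654 -0.64635315  0.033     ]
scene [574, 429, 11, 11, 46] [579.91304348 434.7826087 ] [ 0.67111784 -0.6543838   0.033     ]
top [513, 218, 14, 11, 40] [518.7 223.2] [ 0.63659124 -0.65697499  0.033     ]
top [231, 276, 15, 14, 165] [237.81818182 282.86666667] [0.4366212 0.1928626 0.033    ]
```

```bash
python3 -c "
from h import *
kx,ky,lx,lz,R=frames(73.4);L=np.array([.436,.192,.033])
R2=np.column_stack([-lx,ky,-lz])  # fingers close along keeper y
go(L+.13*lz,R);go(L+.13*lz,R2)
R3=np.column_stack([lx,-ky,-lz]);go(L+.13*lz,R3);print(ctrl.get_state()['q'])"
```

```text
t 12.35 tcp [ 0.4709 -0.0558  0.2078] slide [0.545 1.804 0.653] twist [-0.547 -0.079  0.274]
t 12.35 tcp [ 0.4709 -0.0558  0.2078] slide [0.545 1.804 0.653] twist [-0.353 -0.472 -1.182]
t 12.35 tcp [ 0.4709 -0.0558  0.2078] slide [0.545 1.804 0.653] twist [-0.51   0.382  1.726]
[-2.25910555e+01 -1.66189884e+01 -1.81839121e+01  8.82881978e+01
 -4.65512333e-02 -2.28558092e+01]
```

```bash
python3 -m pendant '{"slide": [[0.1,0.2,0],[0.2,0.4,0],[0.3,0.6,0],[0.3,0.6,0],[0.3,0.6,0]],"twist":[[-0.04,-0.06,-0.14],[-0.08,-0.11,-0.28],[-0.12,-0.16,-0.42],[-0.18,-0.24,-0.6],[-0.18,-0.24,-0.6]],"fingers":[0.73,0.73,0.73,0.73,0.73]}'
python3 -c "
from h import *
kx,ky,lx,lz,R=frames(73.4);L=np.array([.436,.192,.033])
R2=np.column_stack([-lx,ky,-lz])
go(L+.16*lz,R2);print(ctrl.get_state()['q'])"
```

```text
time: 12.85
tcp_pos: [0.4399, 0.0031, 0.2062]
orientation: [[-0.776, -0.606, 0.175], [-0.56, 0.789, 0.251], [-0.29, 0.096, -0.952]]
force: [0.8, 0.4, 0.6]
opening: 0.0622
gripper_force: 0.0
t 12.85 tcp [0.4399 0.0031 0.2062] slide [-0.254  0.969  0.585] twist [-0.172 -0.229 -0.58 ]
[-29.91042012 -32.70948675 -31.85943991  89.21859095  17.74266812
 -66.36226736]
```

```bash
python3 -m pendant '{"slide": [[-0.05,0.2,0],[-0.1,0.4,0.1],[-0.15,0.6,0.25],[-0.2,0.8,0.4],[-0.25,0.97,0.58],[-0.25,0.97,0.58],[-0.25,0.97,0.58]],"twist":[[-0.03,-0.05,-0.12],[-0.07,-0.09,-0.23],[-0.1,-0.14,-0.35],[-0.14,-0.18,-0.46],[-0.17,-0.23,-0.58],[-0.17,-0.23,-0.58],[-0.17,-0.23,-0.58]],"fingers":[0.73,0.73,0.73,0.73,0.73,0.73,0.73]}'
python3 -c "
from h import *
kx,ky,lx,lz,R=frames(73.4);L=np.array([.436,.192,.033])
R2=np.column_stack([-lx,ky,-lz])
go(L+.16*lz,R2);print(ctrl.get_state()['q']);shot('wrist','w6')"
```

```text
time: 13.55
tcp_pos: [0.4114, 0.1078, 0.168]
orientation: [[-0.249, -0.955, 0.158], [-0.803, 0.295, 0.518], [-0.542, 0.002, -0.84]]
force: [-0.8, -0.7, 0.6]
opening: 0.0625
gripper_force: 0.0
t 13.55 tcp [0.4114 0.1078 0.168 ] slide [0.    0.004 0.01 ] twist [-0.003 -0.003 -0.009]
[ -28.42414164  -34.60537935  -40.70333965   91.20859253   32.07365312
 -103.3154005 ]
```

View pics/w6.png

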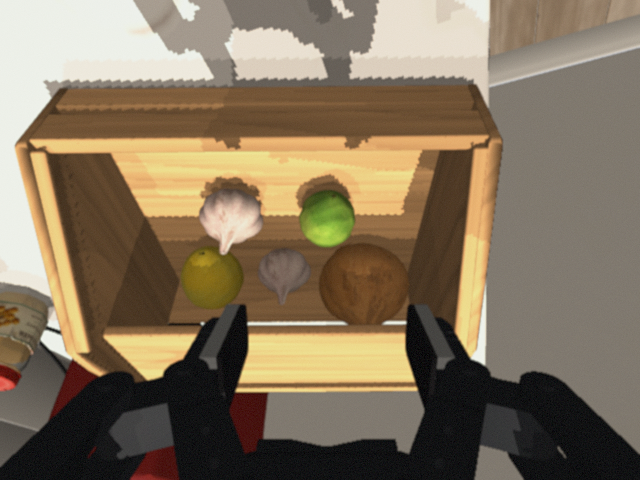

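The wrist view shows the lime at about (327,219), garlic_a at (230,217) with a gap of some 38 px (about 33 mm), and the brown onion behind at (365,285). Closing the fingers across the keeper fits.

```bash
python3 -c "
from h import *
kx,ky,lx,lz,R=frames(73.4)
im,st=load('w6');c=cam('wrist',st);s,t=cam('scene'),cam('top')
h=cv2.cvtColor(im[:,:,::-1].copy(),cv2.COLOR_BGR2HSV);m=(h[...,0]>32)&(h[...,0]<85)&(h[...,1]>110)
m[:180]=0;m[260:]=0;m[:,:290]=0;m[:,370:]=0
p=[b for b in blobs(m,300)][0];pts=np.argwhere(p[2])[:,::-1].astype(np.float32);print(p[0],p[1],cv2.minAreaRect(pts))
q=cv2.minAreaRect(pts)[0]
L,e=tri([ray(c,q),ray(s,(195.5,238.5)),ray(t,(238,282.7))]);print('lime',L,e,tri([ray(c,q),ray(s,(195.5,238.5))])[0],plane(c,q,.0325))
O=L
g=plane(c,(229,217),.035);print('garlic rel ky',(g-L)@ky,(g-L)@kx)
R2=np.column_stack([-lx,ky,-lz])
go(plane(c,q,.0325)+.05*lz,R2)
go(plane(c,q,.0325)-.014*lz,R2)"
```

```text
[300, 191, 54, 56, 2362] [326.90685859 218.50889077] ((326.5, 218.5), (55.0, 53.0), 90.0)
lime [0.43671944 0.1927475  0.03290926] [np.float64(0.0015700287342177114), np.float64(0.0014728696376464544), np.float64(0.0005680352055431354)] [0.44343361 0.2124213  0.01545225] [0.43763957 0.19537619 0.0325    ]
garlic rel ky -0.0772518398478333 -0.0027345164664755416
t 13.6 tcp [0.4118 0.1077 0.1688] slide [-0.028  0.008  1.141] twist [-0.004 -0.003 -0.008]
t 13.6 tcp [0.4118 0.1077 0.1688] slide [-0.03   0.011  1.781] twist [-0.004 -0.003 -0.008]
```

```bash
python3 -m pendant '{"slide": [[-0.01,0,0.3],[-0.02,0.01,0.6],[-0.02,0.01,0.9],[-0.02,0.01,1.0],[-0.02,0.01,1.0]],"twist":[[0,0,0],[0,0,-0.01],[0,0,-0.01],[0,0,-0.01],[0,0,-0.01]],"fingers":[0.76,0.76,0.76,0.76,0.76]}'
python3 -m pendant '{"slide": [[0,0,0.15],[0,0,0.3],[0,0,0.45],[0,0,0.6],[0,0,0.6]],"twist":[[0,0,0],[0,0,0],[0,0,0],[0,0,0],[0,0,0]],"fingers":[0.76,0.76,0.76,0.76,0.76]}'
python3 -c "
from h import *
shot('wrist','w7');kx,ky,lx,lz,R=frames(73.4);R2=np.column_stack([-lx,ky,-lz])
go(np.array([.4372,.194,.033])-.018*lz,R2)"
```

```text
time: 14.1
tcp_pos: [0.4267, 0.1626, 0.0858]
orientation: [[-0.235, -0.959, 0.158], [-0.807, 0.283, 0.519], [-0.542, -0.005, -0.84]]
force: [0.3, 0.3, 1.1]
opening: 0.0653
gripper_force: 0.0
time: 14.6
tcp_pos: [0.4366, 0.1933, 0.0358]
orientation: [[-0.235, -0.959, 0.158], [-0.807, 0.283, 0.519], [-0.542, -0.006, -0.84]]
force: [-1.1, 0.0, -0.1]
opening: 0.0646
gripper_force: 0.0
t 14.65 tcp [0.4369 0.193  0.0365] slide [0.01  0.001 0.215] twist [-0.004 -0.002  0.005]
```

View pics/w7.png

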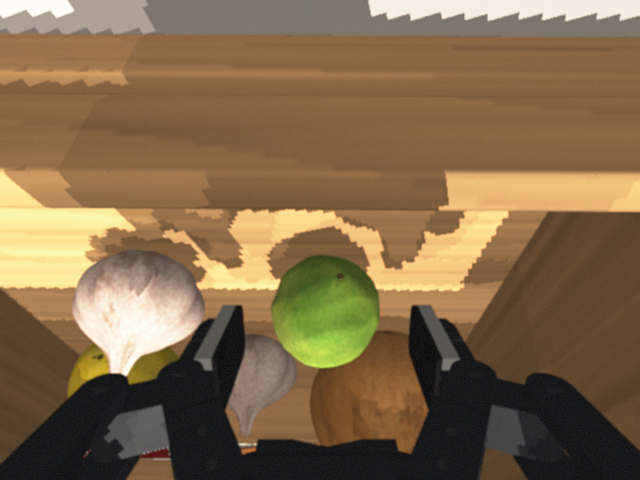

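The lime at (326,311) is centred between the pads (240 and 412). I'll narrow the opening slightly to clear the garlic, go down the last 21 mm and grip lightly.

```bash
python3 -m pendant '{"slide": [[0,0,0],[0.01,0,0.08],[0.01,0,0.15],[0.01,0,0.21],[0.01,0,0.21]],"twist":[[0,0,0],[0,0,0],[0,0,0],[0,0,0],[0,0,0]],"fingers":[0.7,0.7,0.7,0.7,0.7]}'
python3 -m pendant '{"slide": [[0,0,0],[0,0,0],[0,0,0],[0,0,0],[0,0,0]],"twist":[[0,0,0],[0,0,0],[0,0,0],[0,0,0],[0,0,0]],"fingers":[0.4,0.2,0.2,0.2,0.2]}' 25
python3 -c "
from h import *
shot('wrist','w8')"
```

```text
time: 15.15
tcp_pos: [0.4389, 0.2043, 0.0164]
orientation: [[-0.235, -0.959, 0.157], [-0.807, 0.282, 0.52], [-0.543, -0.005, -0.84]]
force: [-0.2, -0.8, -0.3]
opening: 0.0599
gripper_force: 0.0
time: 15.65
tcp_pos: [0.4397, 0.2037, 0.0176]
orientation: [[-0.234, -0.959, 0.159], [-0.807, 0.283, 0.519], [-0.543, -0.007, -0.84]]
force: [-0.3, 0.9, 0.7]
opening: 0.0422
gripper_force: 25.4
```

View pics/w8.png

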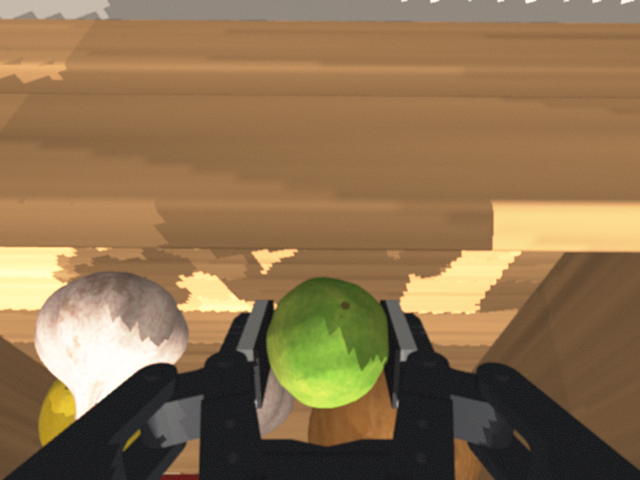

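The lime is firmly held (25 N, opening 42 mm) and garlic_a is untouched. I'll back out square to the slope and work out the board target.

```bash
python3 -m pendant '{"slide": [[0,0,-0.1],[0,0,-0.3],[0,0,-0.5],[0,0,-0.75],[0,0,-1],[0,0,-1]],"twist":[[0,0,0],[0,0,0],[0,0,0],[0,0,0],[0,0,0],[0,0,0]],"fingers":[0.2,0.2,0.2,0.2,0.2,0.2]}'
python3 -m pendant '{"slide": [[0,0,-0.25],[-0.1,0,-0.5],[-0.25,0,-0.75],[-0.4,0,-1],[-0.4,0,-1]],"twist":[[0,0,0],[0,0,0],[0,0,0],[0,0,0],[0,0,0]],"fingers":[0.2,0.2,0.2,0.2,0.2]}'
cat >> h.py <<'E'
R0=np.array([[-.234,-.959,.159],[-.807,.283,.519],[-.543,-.007,-.84]])
def tgt(ang,P): go(P,Rn.from_euler('z',ang,degrees=True).as_matrix()@R0)
E
python3 -c "
from h import *
print(ctrl.get_state()['q'])
tgt(-33,[.46,-.1,.23]);tgt(-67,[.43,-.39,.15])"
```

```text
time: 16.3
tcp_pos: [0.4252, 0.1503, 0.1038]
orientation: [[-0.234, -0.959, 0.162], [-0.807, 0.284, 0.518], [-0.542, -0.01, -0.84]]
force: [-0.3, -1.0, -0.9]
opening: 0.0417
gripper_force: 25.5
time: 16.8
tcp_pos: [0.4185, 0.1319, 0.2097]
orientation: [[-0.232, -0.959, 0.162], [-0.807, 0.283, 0.518], [-0.543, -0.01, -0.84]]
force: [-0.1, 0.1, -0.7]
opening: 0.0426
gripper_force: 25.7
[-24.39182246 -35.08417093 -36.63648521  92.97128251  32.58934784
 -99.45483563]
t 16.8 tcp [0.4185 0.1319 0.2097] slide [ 1.666 -1.056 -1.304] twist [0.296 0.005 0.464]
t 16.8 tcp [0.4185 0.1319 0.2097] slide [ 4.51  -1.581 -2.183] twist [0.603 0.01  0.939]
```

```bash
python3 -m pendant '{"slide": [[0.2,-0.07,-0.13],[0.5,-0.17,-0.32],[0.8,-0.27,-0.5],[0.97,-0.34,-0.62]],"twist":[[0,0,0],[0,0,0],[0,0,0],[0,0,0]],"fingers":[0.2,0.2,0.2,0.2]}'
python3 -m pendant '{"slide": [[0.2,-0.07,-0.13],[0.5,-0.17,-0.32],[0.8,-0.27,-0.5],[0.97,-0.34,-0.62],[0.97,-0.34,-0.62]],"twist":[[0,0,0],[0,0,0],[0,0,0],[0,0,0],[0,0,0]],"fingers":[0.2,0.2,0.2,0.2,0.2]}'
python3 -c "
from h import *
print(ctrl.get_state()['q'])
tgt(-33,[.425,-.2,.18])"
```

```text
time: 17.2
tcp_pos: [0.417, 0.0106, 0.2049]
orientation: [[-0.236, -0.959, 0.158], [-0.806, 0.284, 0.52], [-0.543, -0.005, -0.84]]
force: [-0.3, 0.4, -0.9]
opening: 0.0423
gripper_force: 25.7
time: 17.7
tcp_pos: [0.4173, -0.1097, 0.2045]
orientation: [[-0.237, -0.958, 0.159], [-0.805, 0.285, 0.52], [-0.543, -0.004, -0.84]]
force: [-0.8, 0.1, -1.1]
opening: 0.0419
gripper_force: 25.7
[ -52.42519671  -11.163779    -19.84208626  101.9008661    26.26897192
 -130.78195538]
t 17.7 tcp [ 0.4173 -0.1097  0.2045] slide [ 0.842 -0.33  -0.252] twist [0.299 0.004 0.459]
```

```bash
python3 -m pendant '{"slide": [[0.2,-0.08,-0.06],[0.4,-0.16,-0.12],[0.6,-0.24,-0.18],[0.84,-0.33,-0.25],[0.84,-0.33,-0.25],[0.84,-0.33,-0.25]],"twist":[[0.07,0,0.11],[0.14,0,0.22],[0.21,0,0.33],[0.3,0,0.46],[0.3,0,0.46],[0.3,0,0.46]],"fingers":[0.2,0.2,0.2,0.2,0.2,0.2]}'
python3 -c "
from h import *
print(ctrl.get_state()['q'])
tgt(-60,[.425,-.3,.15]);tgt(-60,[.425,-.39,.13])"
```

```text
time: 18.3
tcp_pos: [0.4251, -0.1966, 0.1814]
orientation: [[-0.632, -0.652, 0.418], [-0.549, 0.758, 0.352], [-0.546, -0.007, -0.837]]
force: [-0.4, 0.4, -0.5]
opening: 0.0419
gripper_force: 25.7
[ -63.20798093  -21.7908927   -30.33332179   90.01776417   32.12375887
 -106.52324421]
t 18.3 tcp [ 0.4251 -0.1966  0.1814] slide [ 0.74  -0.78  -0.102] twist [0.247 0.007 0.38 ]
t 18.3 tcp [ 0.4251 -0.1966  0.1814] slide [ 1.344 -1.461 -0.251] twist [0.247 0.007 0.38 ]
```

```bash
python3 -m pendant '{"slide": [[0.18,-0.2,-0.03],[0.36,-0.4,-0.05],[0.55,-0.6,-0.08],[0.74,-0.78,-0.1],[0.74,-0.78,-0.1],[0.74,-0.78,-0.1]],"twist":[[0.06,0,0.1],[0.12,0,0.2],[0.18,0,0.3],[0.25,0.01,0.38],[0.25,0.01,0.38],[0.25,0.01,0.38]],"fingers":[0.2,0.2,0.2,0.2,0.2,0.2]}'
python3 -c "
from h import *
tgt(-60,[.425,-.39,.08]);tgt(-60,[.425,-.39,.032])"
```

```text
time: 18.9
tcp_pos: [0.4254, -0.2995, 0.1506]
orientation: [[-0.816, -0.236, 0.528], [-0.204, 0.972, 0.119], [-0.541, -0.01, -0.841]]
force: [0.9, 0.9, -0.1]
opening: 0.0419
gripper_force: 25.7
t 18.9 tcp [ 0.4254 -0.2995  0.1506] slide [ 0.569 -0.871  0.483] twist [-0.002 -0.002  0.003]
t 18.9 tcp [ 0.4254 -0.2995  0.1506] slide [ 0.829 -0.866  0.887] twist [-0.002 -0.002  0.003]
```

```bash
python3 -m pendant '{"slide": [[0.15,-0.25,0.1],[0.35,-0.5,0.3],[0.5,-0.75,0.45],[0.57,-0.87,0.48],[0.57,-0.87,0.48]],"twist":[[0,0,0],[0,0,0],[0,0,0],[0,0,0],[0,0,0]],"fingers":[0.2,0.2,0.2,0.2,0.2]}'
python3 -m pendant '{"slide": [[0.08,0,0.12],[0.14,0,0.21],[0.18,0,0.29],[0.22,0,0.34],[0.22,0,0.34]],"twist":[[0,0,0],[0,0,0],[0,0,0],[0,0,0],[0,0,0]],"fingers":[0.2,0.2,0.2,0.2,0.2]}'
python3 -c "
from h import *
tgt(-60,[.425,-.39,.03]);im,_=shot('scene','s9');cv2.imwrite('pics/c9.png',cv2.resize(im[250:450,250:510,::-1],None,fx=2,fy=2))"
```

```text
time: 19.4
tcp_pos: [0.4241, -0.3911, 0.0791]
orientation: [[-0.817, -0.234, 0.528], [-0.201, 0.972, 0.12], [-0.541, -0.008, -0.841]]
force: [0.4, 0.3, -1.1]
opening: 0.042
gripper_force: 25.8
time: 19.9
tcp_pos: [0.4238, -0.3912, 0.0387]
orientation: [[-0.817, -0.231, 0.528], [-0.199, 0.973, 0.117], [-0.541, -0.009, -0.841]]
force: [0.4, 1.4, -1.6]
opening: 0.0421
gripper_force: 25.8
t 19.9 tcp [ 0.4238 -0.3912  0.0387] slide [0.035 0.01  0.081] twist [-0.004 -0.002 -0.002]
```

View pics/c9.png

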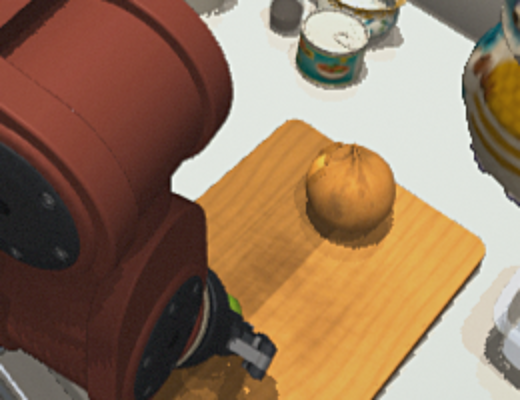

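The lime is over the near half of the board and the onion is undisturbed at about crop (350,192). I'll lower the last few millimetres by feel.

```bash
python3 -m pendant '{"slide": [[0.02,0,0.03],[0.03,0,0.05],[0.04,0,0.06],[0.04,0,0.06]],"twist":[[0,0,0],[0,0,0],[0,0,0],[0,0,0]],"fingers":[0.2,0.2,0.2,0.2]}'
python3 -m pendant '{"slide": [[0.005,0,0.01],[0.005,0,0.01],[0.005,0,0.01]],"twist":[[0,0,0],[0,0,0],[0,0,0]],"fingers":[0.2,0.2,0.2]}'
python3 -m pendant '{"slide": [[0.005,0,0.01],[0.005,0,0.01],[0.005,0,0.01]],"twist":[[0,0,0],[0,0,0],[0,0,0]],"fingers":[0.2,0.2,0.2]}'
```

```text
time: 20.35
tcp_pos: [0.4238, -0.3922, 0.0324]
orientation: [[-0.817, -0.231, 0.529], [-0.2, 0.973, 0.116], [-0.541, -0.011, -0.841]]
force: [-0.2, -1.4, -1.0]
opening: 0.042
gripper_force: 25.8
time: 20.65
tcp_pos: [0.424, -0.3923, 0.0314]
orientation: [[-0.817, -0.231, 0.529], [-0.2, 0.973, 0.116], [-0.541, -0.011, -0.841]]
force: [0.9, -0.6, -0.4]
opening: 0.0422
gripper_force: 25.8
time: 20.95
tcp_pos: [0.4241, -0.3922, 0.0303]
orientation: [[-0.817, -0.231, 0.529], [-0.2, 0.973, 0.116], [-0.541, -0.011, -0.841]]
force: [-0.8, -0.3, -1.4]
opening: 0.0416
gripper_force: 25.8
```

```bash
for i in 1; do python3 -m pendant '{"slide": [[0.005,0,0.01],[0.005,0,0.01]],"twist":[[0,0,0],[0,0,0]],"fingers":[0.2,0.2]}'; done | grep -E 'tcp|^force'
python3 -m pendant '{"slide": [[0.005,0,0.01],[0.005,0,0.01]],"twist":[[0,0,0],[0,0,0]],"fingers":[0.2,0.2]}'| grep -E 'tcp|^force'
```

```text
tcp_pos: [0.4244, -0.3924, 0.0298]
force: [-2.5, 1.8, 5.3]
tcp_pos: [0.4248, -0.3924, 0.0297]
force: [-8.4, 6.5, 15.7]
```

Contact is made. I'll relieve the press by 1 mm, open gently and back off along the fingers.

```bash
python3 -m pendant '{"slide": [[-0.007,0,-0.013],[-0.007,0,-0.013],[-0.007,0,-0.013],[-0.007,0,-0.013],[-0.007,0,-0.013],[-0.007,0,-0.013],[-0.007,0,-0.013]],"twist":[[0,0,0],[0,0,0],[0,0,0],[0,0,0],[0,0,0],[0,0,0],[0,0,0]],"fingers":[0.2,0.2,0.52,0.57,0.65,0.75,0.75]}' 20
python3 -c "
from h import *
im,_=shot('wrist','w10')
h=cv2.cvtColor(im[:,:,::-1].copy(),cv2.COLOR_BGR2HSV);m=(h[...,0]>32)&(h[...,0]<85)&(h[...,1]>110)
print([(b[0],b[1]) for b in blobs(m,300)])"
python3 -m pendant '{"slide": [[0,0,-0.1],[0,0,-0.3],[0,0,-0.6],[0,0,-1],[0,0,-1]],"twist":[[0,0,0],[0,0,0],[0,0,0],[0,0,0],[0,0,0]],"fingers":[0.8,0.8,0.8,0.8,0.8]}'
python3 -m pendant '{"slide": [[-0.1,0,-0.3],[-0.3,0,-0.6],[-0.3,0,-0.6],[-0.3,0,-0.6],[-0.3,0,-0.6]],"twist":[[0,0,0],[0,0,0],[0,0,0],[0,0,0],[0,0,0]],"fingers":[0.8,0.8,0.8,0.8,0.8]}'
python3 -c "
from h import *
s,t=cam('scene'),cam('top')
im,_=shot('scene','s11');im2,_=shot('top','t11')
for n,I,c in(('scene',im,s),('top',im2,t)):
    h=cv2.cvtColor(I[:,:,::-1].copy(),cv2.COLOR_BGR2HSV);m=(h[...,0]>35)&(h[...,0]<85)&(h[...,1]>110)&(h[...,2]>50)
    for b in blobs(m,40):print(n,b[0],b[1],plane(c,b[1],.045))
cv2.imwrite('pics/c11.png',np.vstack([im[120:480,:,::-1],im2[180:345,:,::-1]]))"
```

```text
time: 22.05
tcp_pos: [0.4242, -0.3922, 0.0295]
orientation: [[-0.817, -0.231, 0.529], [-0.2, 0.973, 0.116], [-0.541, -0.011, -0.841]]
force: [-0.8, 0.2, -0.3]
opening: 0.0639
gripper_force: 0.0
[([266, 278, 122, 131, 12252], array([326.7820764 , 342.63157036]))]
time: 22.6
tcp_pos: [0.3702, -0.4071, 0.1189]
orientation: [[-0.817, -0.229, 0.53], [-0.202, 0.973, 0.109], [-0.541, -0.018, -0.841]]
force: [0.0, -0.7, -0.7]
opening: 0.0683
gripper_force: 0.0
time: 23.1
tcp_pos: [0.364, -0.4043, 0.1794]
orientation: [[-0.817, -0.231, 0.528], [-0.199, 0.973, 0.117], [-0.541, -0.01, -0.841]]
force: [-0.2, 0.3, 1.2]
opening: 0.0682
gripper_force: 0.0
scene [345, 410, 18, 18, 217] [352.37327189 419.05990783] [ 0.39926158 -0.39905175  0.045     ]
scene [515, 410, 15, 10, 67] [522.34328358 414.55223881] [ 0.62180178 -0.57553151  0.045     ]
scene [529, 416, 4, 14, 44] [530.38636364 422.81818182] [ 0.61869279 -0.59183238  0.045     ]
scene [557, 422, 28, 33, 225] [569.13777778 438.66666667] [ 0.64176859 -0.64600969  0.045     ]
scene [574, 429, 11, 11, 46] [579.7173913  434.84782609] [ 0.66109451 -0.65404894  0.045     ]
top [427, 287, 14, 17, 175] [433.47428571 295.18285714] [ 0.41340267 -0.3955811   0.045     ]
```

View pics/c11.png

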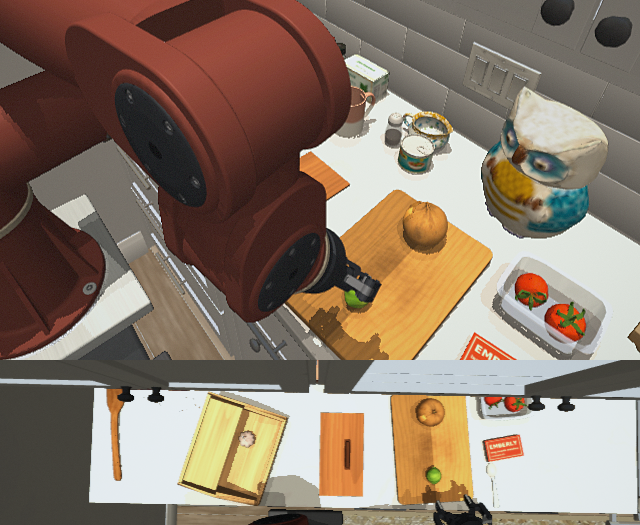

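The top view shows the lime resting on the board at (433,295), the lid flat on bare worktop with its handle up, garlic_a still in the keeper and the onion in place. I'll check once that the lime is still, then hand in.

```bash
python3 -m pendant '{"slide": [[0,0,0],[0,0,0],[0,0,0],[0,0,0],[0,0,0],[0,0,0]],"twist":[[0,0,0],[0,0,0],[0,0,0],[0,0,0],[0,0,0],[0,0,0]],"fingers":[0.8,0.8,0.8,0.8,0.8,0.8]}' | head -1
python3 -c "
from h import *
t=cam('top');I,_=shot('top','t12')
h=cv2.cvtColor(I[:,:,::-1].copy(),cv2.COLOR_BGR2HSV);m=(h[...,0]>35)&(h[...,0]<85)&(h[...,1]>110)&(h[...,2]>50)
b=[b[1] for b in blobs(m,40)];print(b)
if len(b)==1 and np.linalg.norm(b[0]-[433.47,295.18])<1: print(ctrl.close_job())"
```

```text
time: 23.8
[array([518.7, 223.2]), array([433.52571429, 295.16      ])]
```

The lime hasn't moved: it's at 433.5, 295.2 again. The second green blob is a tomato leaf in the tub.

```bash
python3 -c "
from cell import ctrl
print(ctrl.close_job())"
```

```text
the job is handed in; nothing more can be done
None
```

The job is handed in at about 24 s: the lid lies flat, handle up, on the bare worktop and the lime sits still on the chopping board, and I saw nothing else moved in the pictures I checked, though I did not re-measure each item.

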